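# Lock the strap guide with a hex key

### The arm

A 6-joint arm with a two-finger parallel gripper is mounted at the origin on the work surface; the furniture and walls round the work are solid. World frame = base frame: x ahead of the robot, y to its left, z up, the work surface at z = 0. Lengths are in m, angles in rad, forces in N, time in s.
With the tool pointing down it reaches from about 0.275 to 0.725 m from the base axis. Payload 5.6 kg.
Tool frame: the origin (TCP) lies on the centre line of the jaws, within the pads' length; the fingertips stand 17 mm ahead of it and the grasp point (between the pads) lies 2 mm behind it; z points along the fingers, y is the line along which they close (so a half turn about z gives the same grasp; the last joint's range is limited). The gripper opens to 85 mm and grips with 20 to 120 N. Pads are 22 mm wide; open, the fingers measure 114 mm over their backs; the gripper's body (76 mm by 85 mm) begins 54 mm behind the grasp point. The pads swing forward as they close: fully open they stand 13 mm farther back than shut.
Start: joints at [1.629, 0.255, 0.108, 0, -1.424, -0.285], TCP at [0.124, 0.536, 0.248] pointing down, gripper open.
Joint ranges: [-2.95, 2.95], [-1.21, 1.97], [-1.09, 1.5], [-2.87, 1.71], [-2.94, -0.07], [-3.05, 3.05]. Speed limits (rad/s): [2.57, 2.57, 3.14, 3.14, 3.14, 3.14].

### API

Orientations are given as a unit quaternion [w, x, y, z].
In Python, from rig import r, jaws, ik, vision, order, models, get_time, get_joints, get_joint_velocities, get_effort, get_position, get_tool_rot, get_force, get_moment, get_grip_width, get_grip_force gives the robot as it stands. Calls block until the motion is done:
- r.move_pose(position, orientation): joint-space move of the TCP to a pose.
- r.movel(position, rot=None, velocity=0.15, f_stop=None): straight line of the TCP; rot=None keeps the orientation; velocity is the mean speed in m/s. With f_stop (N) it stops when the force on the tool has changed by that much, and returns True; else False.
- r.set_joints(angles): joint-space move.
- jaws.let_go() and jaws.gripper_close(squeeze=None): open the fingers fully, or close them until they stop; squeeze is the grip in N (None keeps the last).
- r.sleep(seconds).
- ik(position, orientation): joint angles nearest the present ones, or None.
- vision.capture(name): name is "scene" or "top" or "wrist"; returns the picture (420x560x3 uint8, red, green, blue); there is no depth.
- vision.camera_params(name): a dict with "fovy" (degrees; the focal length in pixels is half the picture's height over the tangent of half this angle, whatever the lens; pixels are square), "cx", "cy" (the principal point, pixels), "D" ([k1, k2, p1, p2, k3] as OpenCV has them; the pictures are not rectified), "position" and "attitude" of the camera in the world. Camera axes: x right, y down, z forward; pixel columns grow to the right and rows downward; lengths in m; the calibration is good to about 2 mm. A picture is of the moment at which its call begins: read the wrist's pose just before it. camera_params takes no time and is no camera call; for the wrist camera it gives the pose at the moment of the call.
A pose or a line that the arm cannot do raises r.IKError and nothing moves.
- order.job_done(): hands the job in; it is judged then, once.
Trained networks look in the newest picture that a camera, given by its name, has taken for a name from the list of things; names that differ only in an ending like _2 or _b are one class to them, and where a whole thing is asked for, a point or a joint stands for the part that bears it (a point fixed in the world has none). Each returns a list of dicts, best first, with "conf" (0 to 1); they miss things now and then, are a little off and sometimes report something else, mostly with a low value. They report only what shows in the picture. A call takes as long as a camera call. They do not tell look-alikes from the thing itself.
- models.silhouettes(camera, name): "mask" (420x560 bool, what is visible of it) and "location" ([column, row] in pixels, amid what is visible of it).
- models.mark_of(camera, name): "location" ([column, row] in pixels: a listed point, or the origin of a listed thing).
Readings, each from a call of its own:
- get_time(): time.
- get_joints(): joint angles.
- get_joint_velocities(): joint speeds.
- get_effort(): joint torques, N m.
- get_position(): TCP position.
- get_tool_rot(): TCP orientation.
- get_force(): force on the tool from outside, world axes, zero at the start.
- get_moment(): the same for the moment, N m.
- get_grip_width(): finger opening in m.
- get_grip_force(): force on a finger pad.
Only numpy, scipy, OpenCV 4.12 (cv2) and the standard library are available. Lean on these libraries where they do the work, as an engineer would, in place of code of your own. Each camera call takes 0.05 s, during which the arm holds its last target. There are 200 camera calls.

### The job

Lock the strap guide: take the larger of the two T-handled hex keys from the wooden stand, feel it gently into the socket of the screw sunk in the guide's round boss, turning it lightly until it drops fully home without forcing it down, then turn the screw clockwise until it comes up against its stop. Leave the key standing in the screw and let go of it; leave the smaller key, the wax puck and the awl where they are.

Things in the scene. Friction and masses are not known exactly. Their poses are not given: they have to be found in the camera images.
- strap_guide: strap guide fixed to the table: dark steel base plate 90 x 140 x 8 mm (x, y), low aluminium fence 30 mm high along its -x edge, and in its middle a round aluminium boss 60 mm across, 56 mm high over the table, with a vertical bore down its axis and the lock screw at the bottom of the bore. Origin: on the bore axis at table height, z up; it does not tell how the screw's hexagon is turned
- bore_mouth (a point): point on the bore axis in the boss's top face, z = 56 mm. Bore 21.6 mm wide, conical lead-in 31 mm wide at the top, 5.5 mm deep, walls oiled. Screw head's rim at z = 27 mm, its hexagon socket 18.6 mm across flats, socket floor at z = 15 mm: an unmatched key stops with its tip near z = 26 mm, a seated one near 15 mm (each less by what the sprung screw gives way)
- lock_screw (a joint): turn of the sunk lock screw in rad, growing clockwise seen from above; starts between 0 and 0.25, hard stop (locked) at 0.95, other stop at 0 (feeling anticlockwise cannot tighten it); friction 0.2 N m, stays where left. The angle of its hexagon in the world is NOT told by this value: it differs every time (repeats every 60 degrees) and must be found by feel
- screw_spring (a joint): how far the lock screw, which is sprung, is pressed down, in m: 0 when free, 8 N per mm, bottoms at 0.006; 6 N on the key press it down 0.75 mm, and over 3 mm is forcing it
- large_key: larger T-handled hex key, upright in one of the stand's holes, tip 10 mm above the table: dark steel hexagon shank 18 mm across flats (20.8 over corners), 75 mm long, tip flat; black crossbar handle 80 mm long (x), 16 thick (y), 24 high, from 75 to 99 mm above the tip. Two hexagon corners lie along x. About 200 g. Origin: centre of the tip, z up the shank
- small_key: the smaller T-handled hex key, not needed: shank 14 mm across flats, crossbar handle only 52 mm long, otherwise like the large one and standing in the other hole. Origin: centre of the tip, z up the shank
- key_stand: fixed wooden block 70 x 170 x 60 mm (x, y, z) with two round holes 24 mm wide and 50 mm deep, 55 mm either side of its centre along its y. Origin: centre of its underside, on the table
- wax_block: wax puck 51 mm across, 17 mm high, lying beside the guide; bystander. Origin: centre of its underside
- awl: awl with a pear-shaped wooden handle, 111 x 28 x 28 mm, lying in front of the stand; bystander. Origin: centre of its underside
Not all that is in view belongs to the job. Leave any blue or turquoise look-alike of the large_key alone.

How it is judged:
On the way, in this order (a step that is already met when the one before it is completed fails the run):
1. the large key is lifted clear of the stand (z of large_key in the frame of key_stand above 0.062 m), for 0.1 s.
2. the large key has dropped home in the screw's socket (z of large_key in the frame of strap_guide below 0.017 m and horizontal distance between large_key and bore_mouth below 0.004 m), for 0.2 s.
3. the screw is turned clockwise to its stop with the key home in it (value of joint lock_screw above 0.85 rad and z of large_key in the frame of strap_guide below 0.0175 m and horizontal distance between large_key and bore_mouth below 0.004 m), for 0.2 s.
At the end, for the whole second after the job is handed in: the lock screw stands at its clockwise stop (0.95 rad; more than 0.83 counts), and the large key stands in its socket, let go of and at rest: tip within 2.5 mm of the socket floor (less than 17.5 mm above the table) and within 4 mm of the bore axis, leaning less than 7 degrees (value of joint lock_screw above 0.83 rad and z of large_key in the frame of strap_guide below 0.0175 m and horizontal distance between large_key and bore_mouth below 0.004 m and angle between large_key's own z axis and vertical below 0.12 rad and linear speed of large_key below 0.02 m/s and contact force between large_key and the fingers below 0.1 N); the robot touches nothing.
It fails at once if the sprung screw is forced down more than 3 mm (about 24 N) (value of joint screw_spring above 0.003 m).
It fails at once if the small key is moved more than 30 mm (distance of small_key from where it was at the start of the episode above 0.03 m).
It fails at once if the wax puck or the awl is moved more than 30 mm (distance of any of wax_block, awl from where it was at the start of the episode above 0.03 m).
It also fails if it takes over 61 s, if anything falls off the work surface, if the arm or the gripper's body presses on something with over 40 N, if the wrist force passes 120 N, or if a joint passes its speed limit or range.

## Working session

There is one attempt and no reset: what is moved stays moved. The work goes in short steps, each a Python script; the robot and the scene stay as the last script left them, time stands still between calls to the robot, and variables do not carry over. Pictures are saved under pics/ and viewed, at most 10 in all, crops included, and the job is handed in when it is done.

```bash
mkdir -p pics; ls; cat > h.py <<'E'
import numpy as np, cv2
from rig import *
from scipy.spatial.transform import Rotation as R
def cam(n):
    p=vision.camera_params(n); f=210/np.tan(np.radians(p["fovy"])/2)
    K=np.array([[f,0,p["cx"]],[0,f,p["cy"]],[0,0,1.]])
    a=np.array(p["attitude"],float)
    M=a if a.shape==(3,3) else R.from_quat(a[[1,2,3,0]]).as_matrix()
    return K,np.array(p["D"],float),np.array(p["position"],float),M
def ray(n,uv,c=None):
    K,D,P,M=c or cam(n)
    q=cv2.undistortPoints(np.array([[uv]],float),K,D)[0,0]
    return P,M@np.array([q[0],q[1],1.])
def atz(n,uv,z,c=None):
    P,d=ray(n,uv,c); return P+d*(z-P[2])/d[2]
def proj(n,X,c=None):
    K,D,P,M=c or cam(n)
    rv=cv2.Rodrigues(M.T)[0]
    return cv2.projectPoints(np.array(X,float).reshape(-1,3),rv,-M.T@P,K,D)[0][:,0]
def save(n,im): cv2.imwrite("pics/"+n+".png",im[:,:,::-1])
E
python3 - <<'E'
from h import *
a=vision.capture("scene");b=vision.capture("top");save("scene",a);save("top",b)
for n in("scene","top"):
    print(n,vision.camera_params(n))
    for t in("large_key","small_key","key_stand","strap_guide","bore_mouth","wax_block","awl"):
        print(t,[(np.round(d["location"]),round(d["conf"],2)) for d in models.mark_of(n,t)],[(np.round(d["location"]),round(d["conf"],2),int(d["mask"].sum())) for d in models.silhouettes(n,t)])
print(get_time())
E
```

```text
pics
scene {'fovy': 57.24145196748296, 'cx': 277.6273598041272, 'cy': 209.11447705721002, 'D': array([0.01961147, 0.        , 0.        , 0.        , 0.        ]), 'position': array([-0.15282654, -0.45480005,  0.53233692]), 'attitude': array([-0.42408038,  0.78110541, -0.40179834,  0.22042745])}
large_key [(array([289., 254.]), 0.69), (array([293., 222.]), 0.65)] [(array([290., 228.]), 0.92, 548), (array([294., 192.]), 0.77, 527)]
small_key [] [(array([395., 215.]), 0.89, 306)]
key_stand [(array([367., 236.]), 0.79)] [(array([372., 229.]), 0.84, 2894), (array([392., 211.]), 0.31, 327)]
strap_guide [(array([198., 198.]), 0.89)] [(array([198., 194.]), 0.55, 1340)]
bore_mouth [(array([194., 179.]), 0.56)] [(array([194., 199.]), 0.79, 1285)]
wax_block [(array([170., 213.]), 0.65)] [(array([170., 209.]), 0.8, 232)]
awl [(array([354., 257.]), 0.88)] [(array([369., 258.]), 0.59, 284)]
top {'fovy': 45.47942516719896, 'cx': 272.36802128245415, 'cy': 211.3300426531725, 'D': array([-0.03073017,  0.        ,  0.        ,  0.        ,  0.        ]), 'position': array([ 0.30996698, -0.03255547,  1.16930043]), 'attitude': array([-0.05100064,  0.70998913, -0.70049613,  0.05118144])}
large_key [(array([272., 206.]), 0.8), (array([324., 188.]), 0.73), (array([302., 250.]), 0.68)] [(array([305., 250.]), 0.71, 323), (array([329., 180.]), 0.67, 331), (array([275., 202.]), 0.66, 356)]
small_key [(array([374., 187.]), 0.74)] [(array([381., 186.]), 0.7, 241)]
key_stand [(array([349., 190.]), 0.64)] [(array([353., 189.]), 0.87, 2264)]
strap_guide [(array([163., 228.]), 0.85)] [(array([162., 228.]), 0.8, 2278)]
bore_mouth [(array([153., 224.]), 0.61)] [(array([159., 227.]), 0.96, 2304)]
wax_block [(array([160., 266.]), 0.81)] [(array([159., 268.]), 0.77, 398), (array([328., 182.]), 0.51, 365)]
awl [(array([350., 222.]), 0.59)] [(array([363., 218.]), 0.78, 257)]
1.5
```

View pics/scene.png

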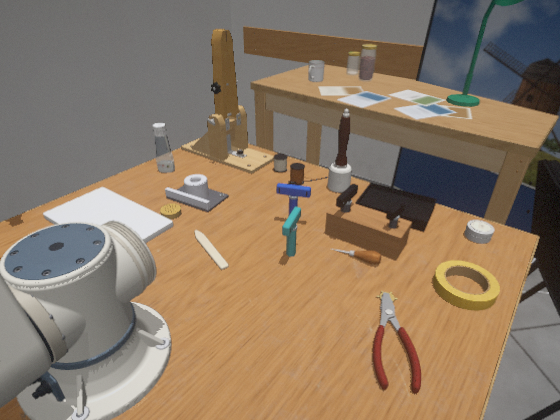

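View pics/top.png

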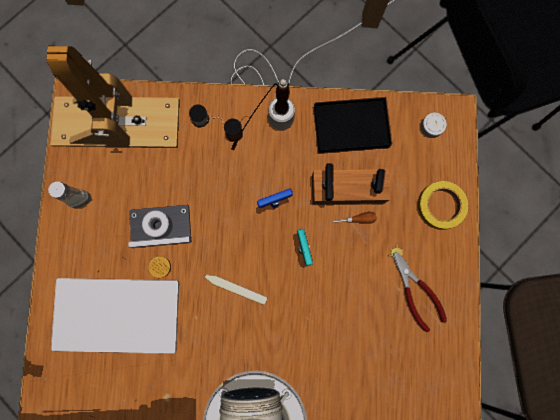

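```bash
python3 - <<'E'
from h import *
c=cam("top")
for n,uv,z in [("L",(328,182),.109),("S",(379,181),.109),("boss",(154,223.5),.056),("wax",(159,267),.017),("awl",(363,218),.01)]:
    print(n,atz("top",uv,z,c).round(4))
print(atz("scene",(194,179),.056).round(4))
im=cv2.imread("pics/top.png")
cv2.imwrite("pics/crop.png",cv2.resize(im[140:240,240:400],None,fx=5,fy=5,interpolation=cv2.INTER_CUBIC)[:, :800])
print(get_tool_rot(), vision.camera_params("wrist"),get_position())
E
```

```text
L [ 0.53  -0.151  0.109]
S [ 0.5338 -0.2614  0.109 ]
boss [0.441  0.2331 0.056 ]
wax [0.3454 0.2262 0.017 ]
awl [ 0.4659 -0.2437  0.01  ]
[0.4385 0.2294 0.056 ]
[-7.43052089e-06  9.93578055e-01 -1.13148791e-01  1.58804298e-06] {'fovy': 68.17812440124493, 'cx': 281.6040334304146, 'cy': 205.92357748752175, 'D': array([-0.07070247,  0.        ,  0.        ,  0.        ,  0.        ]), 'position': array([0.19992   , 0.51817112, 0.37409374]), 'attitude': array([-0.09619109, -0.61443264,  0.77370299,  0.12084485])} [0.12364802 0.53592411 0.24829105]
```

View pics/crop.png

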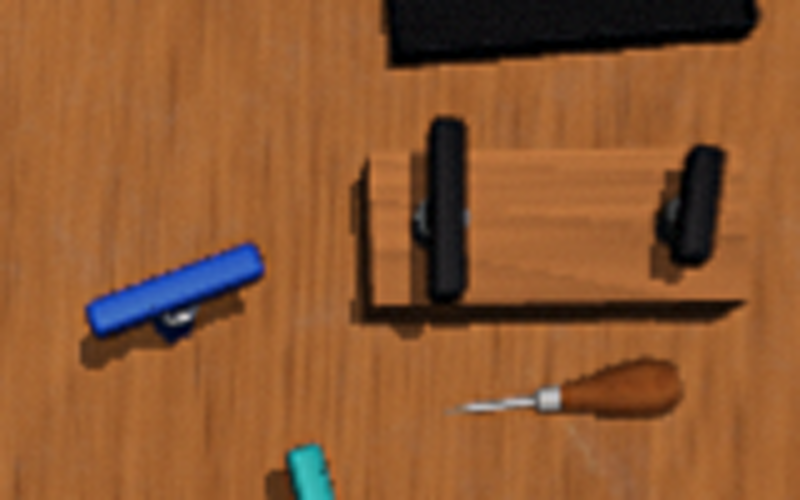

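Candidates: black long T at top (329,182), black short T at (380,181), blue T (275,198), turquoise T (305,247). The black one at (329,182) is the large key: it is in the stand and its bar is half as long again as that of the other. Now I'll look from close up, guide first, then key.

```bash
python3 - <<'E'
from h import *
q=[0,1,0,0]
def look(name,p):
    r.move_pose(p,q); r.sleep(.3)
    c=cam("wrist"); im=vision.capture("wrist"); save(name,im); np.savez("pics/%s.npz"%name,K=c[0],D=c[1],P=c[2],M=c[3])
    print(name,c[2].round(4),c[3][:,2].round(3),get_position().round(4),get_time()); return c
c=look("wg",[.44,.232,.25])
for t in("bore_mouth","strap_guide"): print(t,[(d["location"],atz("wrist",d["location"],.056 if t[0]=="b" else 0,c).round(4),d["conf"]) for d in models.mark_of("wrist",t)])
c=look("wk",[.50,-.151,.26])
for d in models.silhouettes("wrist","large_key"):
    m=d["mask"].astype(np.uint8);print(d["location"],d["conf"],m.sum(),atz("wrist",d["location"],.1,c).round(4),cv2.minAreaRect(np.argwhere(m)[:,::-1].astype(np.float32)))
E
python3 -c "
import cv2,numpy as np
a=cv2.imread('pics/wg.png');b=cv2.imread('pics/wk.png')
cv2.imwrite('pics/both.png',cv2.resize(np.hstack([a,b]),(800,300)))"
```

```text
wg [0.5181 0.2323 0.3758] [-0.305  0.    -0.952] [0.4399 0.2323 0.25  ] 3.4583
bore_mouth [([283.4, 183.4], array([0.4406, 0.2304, 0.056 ]), 0.63)]
strap_guide [([286.9, 173.6], array([0.4394, 0.2258, 0.    ]), 0.95)]
wk [ 0.5784 -0.1505  0.3858] [-0.305  0.    -0.952] [ 0.5001 -0.1505  0.26  ] 5.35
[171.9, 189.5] 0.87 1611 [ 0.5034 -0.0452  0.1   ] ((167.8868865966797, 189.43653869628906), (24.49737548828125, 81.90739440917969), 68.5870361328125)
[286.6, 157.1] 0.78 1596 [ 0.5341 -0.1552  0.1   ] ((286.5, 156.5), (87.0, 23.0), 90.0)
[240.2, 276.3] 0.71 1618 [ 0.4093 -0.1071  0.1   ] ((237.5, 281.0), (74.0, 33.0), 90.0)
```

View pics/both.png

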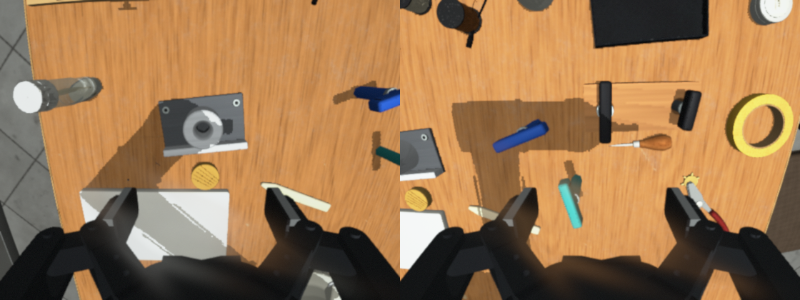

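```bash
python3 -c "
import cv2,numpy as np
a=cv2.imread('pics/wg.png')[140:220,235:335];b=cv2.imread('pics/wk.png')[100:220,240:330]
a=cv2.resize(a,(400,320),interpolation=cv2.INTER_CUBIC);b=cv2.resize(b,(360,480),interpolation=cv2.INTER_CUBIC)
o=np.zeros((480,770,3),np.uint8);o[:320,:400]=a;o[:,405:765]=b
cv2.imwrite('pics/c2.png',o)"
```

```text
(no output)
```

View pics/c2.png

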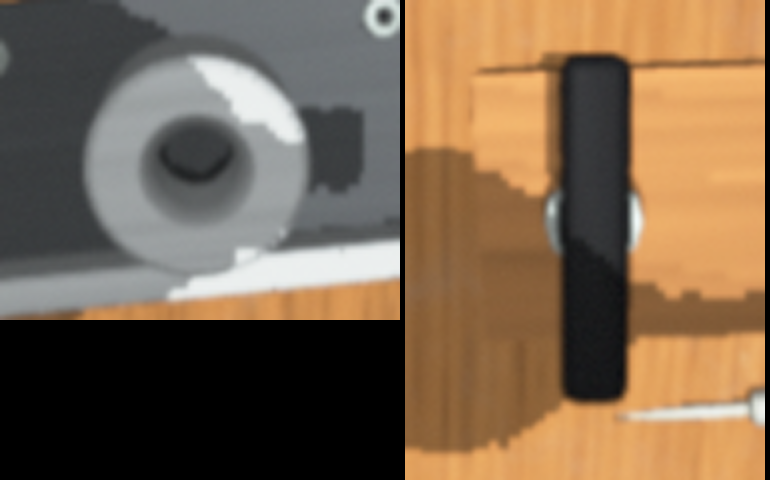

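```bash
python3 - <<'E'
from h import *
def L(n):
    f=np.load("pics/%s.npz"%n); return f["K"],f["D"],f["P"],f["M"]
g=L("wg");k=L("wk")
cr=lambda x,y,ox,oy:(ox+x/4-.4,oy+y/4-.4)
print("bore",atz("",cr(196.5,169,235,140),.056,g).round(4))
print("bossout L/R",atz("",cr(84,164,235,140),.056,g).round(4),atz("",cr(308,164,235,140),.056,g).round(4))
P=[atz("",cr(x-405,y,240,100),.109,k) for x,y in((565,55),(629,55),(562,402),(626,402))]
P=np.array(P);print(P.round(4),P.mean(0).round(4),"len",P[:2].mean(0)-P[2:].mean(0))
# fit circle of lead-in and other view: hexagon corner lines in bore at z=.027
for x,y in((195,180),(160,152),(233,152)): print(atz("",cr(x,y,235,140),.027,g).round(4))
E
```

```text
bore [0.4423 0.2301 0.056 ]
bossout L/R [0.4437 0.2597 0.056 ] [0.4436 0.2006 0.056 ]
[[ 0.5733 -0.1488  0.109 ]
 [ 0.5733 -0.1626  0.109 ]
 [ 0.4954 -0.148   0.109 ]
 [ 0.4954 -0.1629  0.109 ]] [ 0.5344 -0.1556  0.109 ] len [ 0.07791939 -0.00031544  0.        ]
[0.4321 0.2303 0.027 ]
[0.4404 0.2403 0.027 ]
[0.4404 0.2194 0.027 ]
```

```bash
python3 - <<'E'
from h import *
q=[0,1,0,0]
def G(p,y):
    t=R.from_euler('z',y)*R.from_quat([1,0,0,0]); v=t.as_quat(); return [v[3],*v[:3]]
for y in np.radians([45,0,-45,-90]):
    j=ik([.442,.230,.11],G(0,y)); print(None if j is None else np.round(j,2))
r.movel([.5344,-.1556,.26]); r.movel([.5344,-.1556,.1035],velocity=.12)
print(get_force().round(2))
jaws.gripper_close(90); print("w",get_grip_width(),get_grip_force(),get_position().round(4),get_force().round(2))
r.movel([.5344,-.1556,.25],velocity=.12); r.sleep(.2)
print("w",get_grip_width(),get_force().round(2),get_moment().round(3),get_position().round(4),get_time())
r.move_pose([.4423,.2301,.25],q);r.sleep(.3)
print(get_force().round(2),get_moment().round(3),get_position().round(4))
save("held",vision.capture("wrist"));print(get_time())
E
```

```text
[ 0.79  0.24 -0.27  0.   -1.05  1.56]
[ 0.79  0.24 -0.27  0.   -1.05  0.78]
[ 0.79  0.24 -0.27  0.   -1.05 -0.01]
[ 0.79  0.24 -0.27  0.   -1.05 -0.79]
[ 0.23  0.35 -0.05]
w 0.014138994989900941 88.8403844833374 [ 0.5347 -0.1557  0.1038] [-0.2   0.55  2.17]
w 0.01417774333467421 [-0.44 -0.23 -1.56] [-0.031 -0.048  0.009] [ 0.5342 -0.1556  0.2495] 9.4667
[ 0.1   0.32 -2.82] [-0.028  0.011 -0.011] [0.4426 0.2296 0.25  ]
11.2917
```

View pics/held.png

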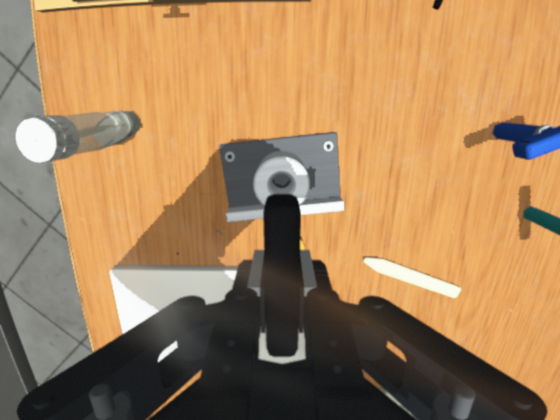

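```bash
cat >> h.py <<'E'
def G(y):
    v=(R.from_euler('z',y)*R.from_quat([1,0,0,0])).as_quat(); return [v[3],*v[:3]]
def F(n=6):
    a=[]; 
    for _ in range(n): a.append(np.r_[get_force(),get_moment()]); r.sleep(.02)
    return np.mean(a,0)
E
python3 - <<'E'
from h import *
print(atz("wrist",(281.5,196),.2555).round(4))
r.movel([.4423,.2301,.158],velocity=.15); r.sleep(.2)
f0=F(); np.save("f0.npy",f0); print(f0.round(2))
s=r.movel([.4423,.2301,.122],velocity=.02,f_stop=4); r.sleep(.1)
print(s,get_position().round(4),(F()-f0).round(3),get_time())
E
```

```text
[0.4864 0.2296 0.2555]
[ 0.04 -0.05 -2.65 -0.02  0.01  0.01]
False [0.4424 0.2301 0.1221] [-0.105 -0.056  0.179  0.006 -0.017 -0.017] 14.5083
```

```bash
python3 - <<'E'
from h import *
f0=np.load("f0.npy")
s=r.movel([.4423,.2301,.105],velocity=.012,f_stop=4); r.sleep(.1)
print(s,get_position().round(4),(F()-f0).round(3),get_time())
E
```

```text
True [0.4454 0.2306 0.1165] [ 7.71  -0.778  2.146 -0.407 -2.483  0.081] 15.425
```

```bash
python3 - <<'E'
from h import *
f0=np.load("f0.npy")
r.sleep(.3)
print(get_position().round(4),R.from_quat(np.array(get_tool_rot())[[1,2,3,0]]).as_rotvec().round(4),(F()-f0).round(3),get_grip_width(),get_time())
a=vision.capture("wrist");b=vision.capture("scene")
o=np.hstack([cv2.resize(a[100:380,180:390],(420,560)),cv2.resize(b[140:230,160:220],(380,560),interpolation=cv2.INTER_CUBIC)]);save("ins",o)
E
```

```text
[0.4452 0.2305 0.1163] [-3.1411e+00 -2.1000e-03 -9.2000e-03] [ 7.192 -1.129  2.03  -0.462 -2.53   0.073] 0.013751997738759257 15.825
```

View pics/ins.png

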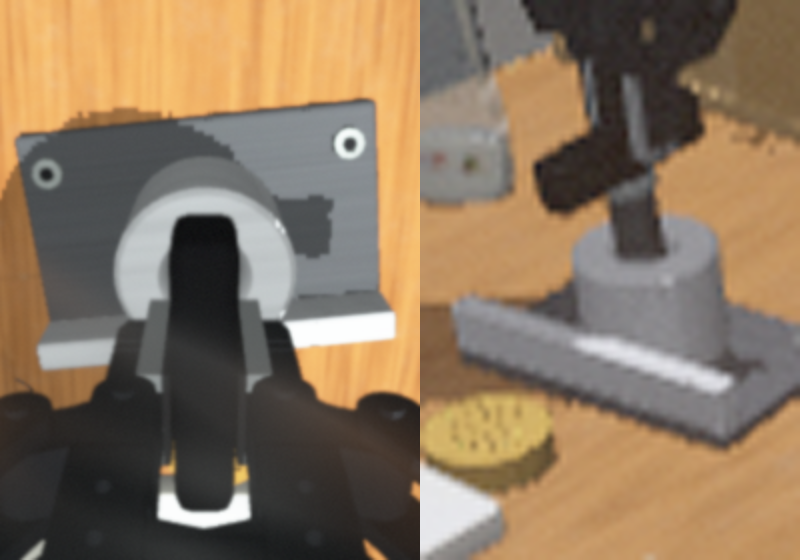

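```bash
python3 - <<'E'
from h import *
p=get_position(); x,y=p[:2]
for n,X in [("boss top ctr",(x,y,.056)),("boss L",(x,y+.03,.056)),("end -x top/bot",(x-.04,y,p[2]+.0055)),("",(x-.04,y,p[2]-.0185)),("end +x",(x+.04,y,p[2]+.0055)),("",(x+.04,y,p[2]-.0185)),("hbottom",(x,y,p[2]-.0185))]:
    print(n,proj("scene",X).round(1),proj("wrist",X).round(1))
save("sc2",cv2.resize(vision.capture("scene")[135:215,150:250],(800,640),interpolation=cv2.INTER_CUBIC)[:600])
E
```

```text
boss top ctr [[195.6 177.9]] [[281.5 233.8]]
boss L [[187.5 174.7]] [[235.3 233.7]]
end -x top/bot [[180.6 160.3]] [[281.4 359.8]]
 [[181.9 169.1]] [[281.4 327.6]]
end +x [[204.  149.3]] [[281.3 205. ]]
 [[204.9 157.8]] [[281.4 190.2]]
hbottom [[193.7 163.3]] [[281.4 264.6]]
```

View pics/sc2.png

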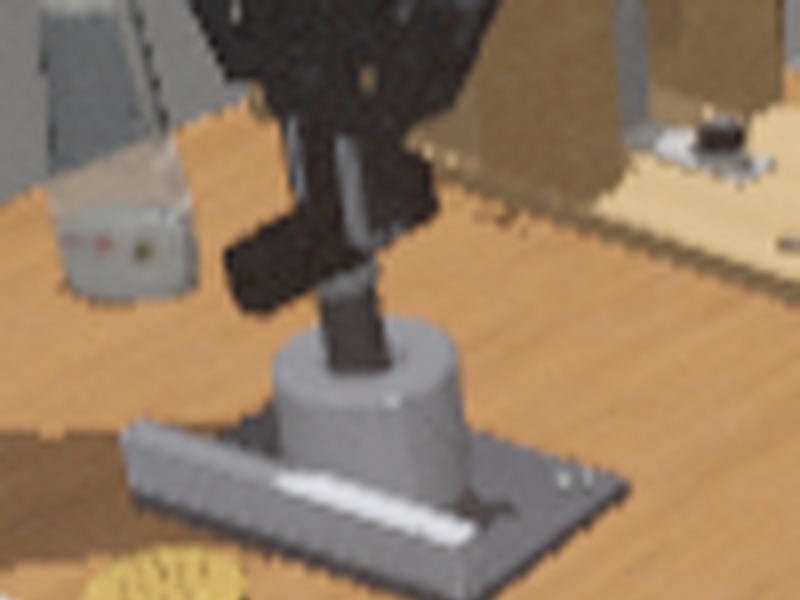

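```bash
python3 - <<'E'
from h import *
f0=np.load("f0.npy")
def st(t): print(t,get_position().round(4),(F()-f0).round(2),get_grip_width(),get_time())
for x in(.4452,.447,.449):
    p=get_position(); r.movel([x,.2302,.1163],G(0),velocity=.03); r.sleep(.1); st(x)
E
```

```text
0.4452 [0.4458 0.2303 0.1166] [ 4.27 -0.24  1.49 -0.19 -1.49  0.07] 0.01369160621014274 16.425
0.447 [0.4465 0.2302 0.1162] [-0.86  0.91  3.65  0.32  0.48  0.04] 0.013196044616648313 16.875
0.449 [0.448  0.23   0.1156] [-5.08  1.61  1.42  0.69  2.18  0.02] 0.013644367866610095 17.325
```

```bash
python3 - <<'E'
from h import *
f0=np.load("f0.npy")
def st(t): print(t,get_position().round(4),(F()-f0).round(2),get_grip_width(),get_time())
r.movel([.4466,.2302,.1165],G(0),velocity=.03); st(0)
s=r.movel([.4466,.2302,.107],G(0),velocity=.015,f_stop=4); st(s)
E
```

```text
0 [0.447  0.2301 0.1164] [ 0.76  0.84 -2.29  0.38 -0.08  0.02] 0.013409721123390252 17.675
True [0.4469 0.2302 0.1156] [ 1.3   0.62  5.21  0.22 -0.37  0.02] 0.013579226246121723 18.0333
```

```bash
cat > feel.py <<'E'
from h import *
f0=np.load("f0.npy")
def feel(yaws,c,fz=5,drop=.004,mmax=.6):
    """step the yaw, easing side forces, holding about fz down; c = commanded xyz"""
    z0=get_position()[2]
    for y in yaws:
        r.movel(c,G(y),velocity=.03)
        f=F(3)-f0; p=get_position()
        print("%6.1f"%np.degrees(y),p.round(4),f[[0,1,2,5]].round(2),round(get_time(),2))
        if abs(f[5])>mmax: print("torque");break
        if z0-p[2]>drop: print("dropped");break
        c=c+np.r_[np.clip(.00012*f[:2],-.0006,.0006),np.clip(.00025*(f[2]-fz),-.0012,.0012)]
        if f[2]>14: c[2]=p[2]+.0005
    return c,y
E
python3 - <<'E'
from feel import *
print(feel(np.radians(np.arange(3,40,3)),np.r_[.4467,.2302,.1154]))
E
```

```text
3.0 [0.4469 0.2304 0.1155] [1.92 0.69 3.12 0.02] 18.33
   6.0 [0.4471 0.2305 0.1152] [ 0.87  1.01  5.36 -0.02] 18.63
   9.0 [0.4472 0.2306 0.1152] [ 0.34  1.57  5.36 -0.02] 18.93
  12.0 [0.4471 0.2308 0.1152] [ 0.78  2.6   4.9  -0.14] 19.23
  15.0 [0.4471 0.231  0.1151] [-0.24  3.23  5.29 -0.13] 19.53
  18.0 [0.4471 0.2314 0.1151] [-0.45  3.67  4.95 -0.11] 19.83
  21.0 [0.447  0.2317 0.1151] [-0.67  3.76  5.21 -0.17] 20.13
  24.0 [0.4469 0.232  0.1152] [ 0.    2.13  5.27 -0.18] 20.43
  27.0 [0.4469 0.2323 0.1152] [-0.37  2.44  4.88 -0.29] 20.73
  30.0 [0.4468 0.2326 0.1152] [-1.31  2.85  5.07 -0.27] 21.03
  33.0 [0.4467 0.2329 0.1151] [-0.68  2.46  5.01 -0.46] 21.33
  36.0 [0.4465 0.2332 0.1151] [-1.75  2.16  4.93 -0.25] 21.63
  39.0 [0.4463 0.2334 0.1151] [-2.16  1.3   5.35 -0.23] 21.93
(array([0.44625306, 0.23378317, 0.11531925]), np.float64(0.6806784082777885))
```

```bash
python3 - <<'E'
from feel import *
im=vision.capture("wrist"); save("w39",im)
for d in models.silhouettes("wrist","large_key")[:2]:
    m=d["mask"]; print(d["conf"],d["location"])
    for y in range(190,380,15):
        w=np.where(m[y])[0]
        if len(w): print(y,w.min(),w.max())
    print(np.where(m.any(1))[0][[0,-1]])
im=cv2.imread("pics/held.png"); a=cv2.imread("pics/w39.png")
cv2.imwrite("pics/cmp.png",np.hstack([cv2.resize(i[150:400,190:380],(395,520)) for i in(im,a)]))
E
```

```text
0.98 [544.1, 348.7]
325 520 534
340 519 549
355 533 559
370 548 559
[322 407]
0.65 [281.3, 278.5]
220 265 298
235 264 299
250 265 297
265 267 295
280 269 295
295 268 295
310 267 296
325 266 297
340 268 297
355 270 293
[208 357]
```

View pics/cmp.png

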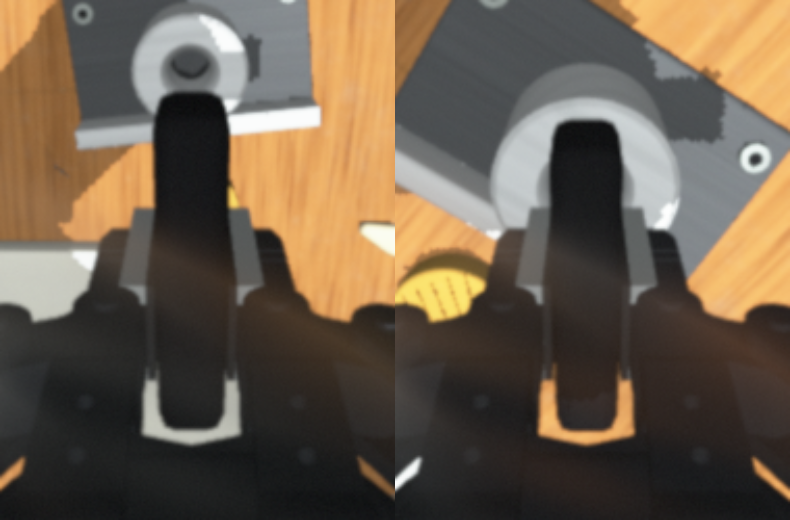

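```bash
python3 - <<'E'
from feel import *
jaws.let_go(); r.sleep(.1)
y=np.radians(39)
r.movel([.4420,.2302,.1190],G(y),velocity=.05); r.sleep(.15)
p=get_position();f0=F();np.save("f0e.npy",f0);print(p.round(4),f0.round(2),get_time())
c=cam("wrist");im=vision.capture("wrist");save("open",im)
for d in models.silhouettes("wrist","large_key"):
    m=d["mask"]; rr=np.where(m.any(1))[0][[0,-1]]; print(d["conf"],np.round(d["location"]),m.sum(),rr,[(k,np.where(m[k])[0][[0,-1]]) for k in np.linspace(rr[0]+6,rr[1]-6,4).astype(int)])
e=np.array([np.cos(y),np.sin(y)])
for tipz in(.0255,.015):
    print(tipz,proj("wrist",[[*(np.array([.442,.2302])+s*.04*e),tipz+.099] for s in(1,-1)],c).round(1))
E
```

```text
[0.442  0.2302 0.1191] [ 0.08  0.41  0.08 -0.02  0.01 -0.01] 23.3583
0.64 [541. 344.] 1291 [318 384] [(np.int64(324), array([514, 537])), (np.int64(342), array([527, 559])), (np.int64(360), array([545, 559])), (np.int64(378), array([554, 559]))]
0.59 [280. 266.] 4949 [193 342] [(np.int64(199), array([268, 297])), (np.int64(244), array([266, 299])), (np.int64(290), array([266, 297])), (np.int64(336), array([266, 295]))]
0.0255 [[281.1 204.9]
 [281.4 359.2]]
0.015 [[281.1 197.6]
 [281.4 344.1]]
```

```bash
sed -i 's/f0.npy/f0e.npy/' feel.py; python3 - <<'E'
from feel import *
y=np.radians(39)
jaws.gripper_close(90); print(get_grip_width(),get_position().round(4),(F(3)-f0).round(2),get_time())
s=r.movel([.442,.2302,.112],G(y),velocity=.01,f_stop=5); p=get_position(); print(s,p.round(4),(F(3)-f0).round(2))
c=np.r_[.442,.2302,p[2]]
print(feel(np.radians(np.arange(36,-5,-4)),c))
E
```

```text
0.013318997630971236 [0.4421 0.2302 0.1192] [ 0.24 -0.27  1.33 -0.09  0.04 -0.1 ] 24.1583
True [0.4424 0.2302 0.1186] [-1.36 -0.92  5.94 -0.12  0.58 -0.09]
  36.0 [0.4423 0.2304 0.1188] [ 0.58 -0.5   3.51 -0.54] 24.83
  32.0 [0.4424 0.2303 0.1185] [ 0.12 -1.14  5.08 -0.57] 25.13
  28.0 [0.4424 0.2303 0.1185] [-0.01 -0.21  4.72 -0.38] 25.43
  24.0 [0.4424 0.2302 0.1184] [ 0.   -0.13  5.47 -0.2 ] 25.73
  20.0 [0.4423 0.2302 0.1185] [ 0.38  0.1   4.91 -0.01] 26.03
  16.0 [0.4437 0.2308 0.1186] [5.41 1.   0.62 0.03] 26.33
  12.0 [0.4441 0.2308 0.1178] [5.47 0.91 3.78 0.04] 26.63
   8.0 [0.4445 0.2307 0.1177] [4.46 0.31 5.85 0.06] 26.93
   4.0 [0.4447 0.2306 0.1177] [3.52 0.69 6.4  0.11] 27.23
   0.0 [0.4447 0.2305 0.1178] [ 3.05 -0.21  6.18  0.11] 27.53
  -4.0 [0.4448 0.2303 0.1179] [ 1.64 -0.56  5.16  0.08] 27.83
(array([0.44484762, 0.23023249, 0.11773135]), np.float64(-0.06981317007977318))
```

```bash
python3 - <<'E'
from feel import *
print(feel(np.radians(np.arange(-8,-61,-4)),np.r_[.4449,.2302,.1177],fz=3,mmax=.65))
E
```

```text
-8.0 [0.4449 0.23   0.1178] [ 1.83 -0.8   5.13  0.13] 28.13
 -12.0 [0.4449 0.2298 0.1181] [ 1.94 -1.79  3.89  0.11] 28.43
 -16.0 [0.445  0.2297 0.1181] [ 1.16 -1.38  3.36  0.07] 28.73
 -20.0 [0.4451 0.2295 0.1182] [ 0.65 -1.41  1.6   0.13] 29.03
 -24.0 [0.4451 0.2294 0.118 ] [-0.58 -1.48  2.52  0.1 ] 29.33
 -28.0 [0.4451 0.2291 0.118 ] [-1.51 -2.73  3.69  0.14] 29.63
 -32.0 [0.4451 0.2289 0.1181] [-1.91 -2.27  3.46  0.13] 29.93
 -36.0 [0.445  0.2287 0.1182] [-1.08 -2.49  2.63  0.1 ] 30.23
 -40.0 [0.4449 0.2286 0.1182] [-0.94 -1.72  2.17  0.09] 30.53
 -44.0 [0.4448 0.2283 0.1181] [-1.7  -1.97  2.71  0.09] 30.83
 -48.0 [0.4447 0.2281 0.1181] [-2.27 -1.87  2.69  0.19] 31.13
 -52.0 [0.4444 0.2278 0.1179] [-2.2  -2.07  3.34  0.33] 31.43
 -56.0 [0.4442 0.2276 0.1181] [-1.66 -1.78  3.13  0.28] 31.73
 -60.0 [0.444  0.2274 0.1181] [-2.24 -1.97  3.03  0.36] 32.03
(array([0.44364031, 0.22711396, 0.11803775]), np.float64(-1.0471975511965976))
```

```bash
python3 - <<'E'
from feel import *
print(feel(np.radians(np.arange(-63,-79,-3)),np.r_[.4436,.2271,.1180],fz=3,mmax=.7))
b=vision.capture("top"); c=cam("top"); save("t2",b)
a=vision.capture("scene");save("s2",a)
cv2.imwrite("pics/z.png",np.hstack([cv2.resize(i[:,:,::-1],(400,500),interpolation=cv2.INTER_CUBIC) for i in(b[190:260,125:181],a[135:215,155:219])]))
E
```

```text
-63.0 [0.4438 0.2273 0.1181] [-0.93 -1.62  2.39  0.22] 32.33
 -66.0 [0.4436 0.2271 0.118 ] [-1.15 -1.79  3.31 -0.1 ] 32.63
 -69.0 [0.4435 0.227  0.118 ] [-1.8  -0.4   3.34  0.38] 32.93
 -72.0 [0.4432 0.2269 0.1181] [-1.71 -0.16  2.7  -0.2 ] 33.23
 -75.0 [0.443  0.2268 0.118 ] [-1.53  0.17  2.9   0.09] 33.53
 -78.0 [0.4428 0.2267 0.118 ] [-1.4  -0.39  3.35 -0.14] 33.83
(array([0.44257674, 0.22659706, 0.11799916]), np.float64(-1.361356816555577))
```

View pics/z.png

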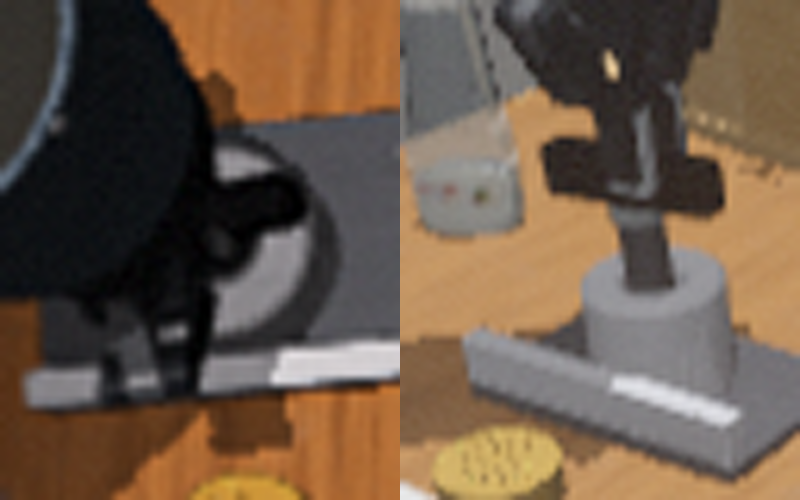

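```bash
python3 - <<'E'
from feel import *
y=np.radians(-78)
jaws.let_go()
c=cam("wrist");im=vision.capture("wrist");save("open2",im)
p=get_position();e=np.array([np.cos(y),np.sin(y)])
for d in models.silhouettes("wrist","large_key"):
    m=d["mask"]; rr=np.where(m.any(1))[0][[0,-1]]; print(d["conf"],np.round(d["location"]),m.sum(),rr,[(k,np.where(m[k])[0][[0,-1]]) for k in np.linspace(rr[0]+6,rr[1]-6,4).astype(int)])
for tipz in(.0255,.015): print(tipz,proj("wrist",[[*(np.array([.442,.2302])+s*.04*e),tipz+.099] for s in(1,-1)],c).round(1))
r.movel([.442,.2302,.158],G(y),velocity=.25)
jaws.gripper_close(); print(get_time())
r.movel([.442,.2302,.147],velocity=.1)
s=r.movel([.442,.2302,.126],velocity=.02,f_stop=2)
print(s,get_position().round(4),(F(2)-f0).round(2),get_time())
E
```

```text
0.6 [282. 271.] 4990 [200 350] [(np.int64(206), array([268, 297])), (np.int64(252), array([264, 300])), (np.int64(298), array([267, 297])), (np.int64(344), array([267, 295]))]
0.0255 [[282.1 214.8]
 [282.2 367. ]]
0.015 [[282.  206.8]
 [282.2 351.5]]
35.8
True [0.4421 0.2301 0.1305] [-0.31 -0.5   4.32  0.03 -0.    0.  ] 36.875
```

```bash
python3 - <<'E'
from feel import *
y=np.radians(-78)
r.movel([.442,.2302,.158],G(y),velocity=.25)
jaws.let_go()
r.movel([.4426,.2266,.118],G(y),velocity=.2)
p=get_position();print(p.round(4))
c=cam("wrist");im=vision.capture("wrist");save("open3",im)
for d in models.silhouettes("wrist","large_key"):
    m=d["mask"]; rr=np.where(m.any(1))[0][[0,-1]]; print(d["conf"],np.round(d["location"]),m.sum(),rr,[(k,np.where(m[k])[0][[0,-1]]) for k in np.linspace(rr[0]+6,rr[1]-6,4).astype(int)])
print(get_time())
# image difference of the two open views and the shift at the handle ends
a=cv2.cvtColor(cv2.imread("pics/open2.png"),6).astype(np.float32);b=cv2.cvtColor(cv2.imread("pics/open3.png"),6).astype(np.float32)
for n,(r0,r1,c0,c1) in dict(front=(180,235,255,310),rear=(325,375,255,310),bg=(60,160,200,360)).items():
    print(n,cv2.phaseCorrelate(a[r0:r1,c0:c1].copy(),b[r0:r1,c0:c1].copy()),np.abs(a-b)[r0:r1,c0:c1].mean().round(1))
E
```

```text
[0.4424 0.2262 0.1179]
0.89 [281. 272.] 4985 [201 351] [(np.int64(207), array([267, 297])), (np.int64(253), array([264, 299])), (np.int64(299), array([265, 297])), (np.int64(345), array([266, 294]))]
38.3667
front ((-0.7832174709078465, 0.41165362757807245), 0.9149813746743732) 5.8
rear ((-0.5025731603230383, 0.30695777031242244), 1.0157354516983033) 3.3
bg ((-0.6383722806608318, 0.6178164287858223), 0.9934979813098908) 3.1
```

```bash
python3 - <<'E'
from feel import *
y=np.radians(-78); X,Y=.4421,.2302
r.movel([X,Y,.119],G(y),velocity=.1)
jaws.gripper_close(90)
print(get_grip_width(),(F(2)-f0).round(2))
r.movel([X,Y,.134],velocity=.05); r.sleep(.1); g=F(4);np.save("f0.npy",g); print("lift",(g-f0).round(2),get_position().round(4))
y=np.radians(-48)
r.movel([X,Y,.134],G(y),velocity=.03)
print((F(2)-g).round(2))
s=r.movel([X,Y,.112],velocity=.02,f_stop=4)
print(s,get_position().round(4),(F(3)-g).round(2),get_time())
E
```

```text
0.0132184541155989 [-0.43 -0.94  1.45 -0.1   0.26 -0.05]
lift [ 0.12 -0.61 -2.32  0.02 -0.01  0.  ] [0.4419 0.2301 0.134 ]
[-0.53  0.13 -0.49 -0.    0.03 -0.01]
True [0.4426 0.2297 0.1291] [ 2.15 -0.74  3.6  -0.39 -0.82 -0.04] 41.15
```

```bash
python3 - <<'E'
import feel as fe
from feel import *
fe.f0=np.load("f0.npy")
p=get_position()
c=np.r_[.4422,.2301,p[2]-.0003]
print(fe.feel(np.radians([-45,-42,-46,-51,-55,-59,-62,-65,-68,-71,-74,-77,-80]),c,fz=5,drop=.003))
E
```

```text
-45.0 [0.4426 0.2298 0.1292] [ 1.76 -2.85  5.14  0.07] 41.45
 -42.0 [0.4427 0.2298 0.1292] [ 1.92 -1.82  5.74  0.09] 41.75
 -46.0 [0.4428 0.2297 0.1292] [ 1.69 -1.45  5.87 -0.08] 42.05
 -51.0 [0.4427 0.2295 0.1292] [ 1.35 -1.42  5.03 -0.05] 42.35
 -55.0 [0.4428 0.2293 0.1291] [ 0.8  -1.61  4.75 -0.07] 42.65
 -59.0 [0.443  0.2291 0.1291] [-0.1  -0.87  5.4  -0.08] 42.95
 -62.0 [0.443  0.229  0.1292] [-0.46 -0.07  4.49 -0.06] 43.25
 -65.0 [0.443  0.2289 0.1291] [-0.55 -0.07  5.03 -0.09] 43.55
 -68.0 [0.4429 0.2289 0.1292] [-0.98  0.01  4.96 -0.06] 43.85
 -71.0 [0.4428 0.2289 0.1291] [-1.55 -0.15  5.43 -0.06] 44.15
 -74.0 [0.4426 0.2288 0.1292] [-1.58  0.13  4.42  0.03] 44.45
 -77.0 [0.4426 0.2288 0.1291] [-0.79 -0.63  4.06 -0.03] 44.75
 -80.0 [0.4425 0.2288 0.129 ] [-0.73 -0.57  6.07 -0.05] 45.05
(array([0.44229495, 0.22873772, 0.12915103]), np.float64(-1.3962634015954636))
```

```bash
python3 - <<'E'
from feel import *
y=np.radians(-78)
r.movel([.4425,.2290,.1295],G(y),velocity=.05)
jaws.let_go()
r.movel([.4424,.2262,.1179],G(y),velocity=.12)
vision.capture("wrist")
for d in models.silhouettes("wrist","large_key"):
    m=d["mask"]; rr=np.where(m.any(1))[0][[0,-1]]; print(d["conf"],np.round(d["location"]),m.sum(),rr,[(k,np.where(m[k])[0][[0,-1]]) for k in np.linspace(rr[0]+6,rr[1]-6,4).astype(int)])
print(get_time())
E
```

```text
0.93 [278. 286.] 5098 [216 362] [(np.int64(222), array([264, 295])), (np.int64(266), array([261, 297])), (np.int64(311), array([263, 296])), (np.int64(356), array([265, 295]))]
46.3417
```

```bash
cat > fin.py <<'E'
from feel import *
y=np.radians(-78); X,Y=.4421,.2302
r.movel([X,Y,.1300],G(y),velocity=.15)
f0=F(2)
jaws.gripper_close(110)
s=r.movel([X,Y,.124],velocity=.03,f_stop=5)
z0=get_position()[2]; c=np.r_[X,Y,z0-.0003]; print("start",z0.round(4),get_time()); got=False
def step(yd,c,fz,tag=""):
    r.movel(c,G(np.radians(yd)),velocity=.06)
    f=F(2)-f0;p=get_position();print(tag,yd,p.round(4),f[[0,1,2,5]].round(2),round(get_time(),2))
    c=c+np.r_[np.clip(.00015*f[:2],-.0006,.0006),np.clip(.00025*(f[2]-fz),-.0015,.0012)]
    return c,f,p
for yd in(-76,-74,-72,-70,-73,-79,-82,-85,-88,-91,-94,-97,-100):
    c,f,p=step(yd,c,7)
    if z0-p[2]>.0012 or f[2]<1.5: 
        s=r.movel([*c[:2],z0-.0125],velocity=.03,f_stop=6); p=get_position(); print("down",s,p.round(4),get_time())
        if z0-p[2]>.006: got=True;break
        c[2]=p[2]
    if get_time()>52: break
E
python3 fin.py
```

```text
start 0.1277 47.5667
 -76 [0.4419 0.2307 0.1263] [  2.69   4.77 -12.41  -0.09] 47.85
down True [0.4426 0.2316 0.1255] 48.0583
 -74 [0.4427 0.2312 0.1258] [ 0.38  4.28 -2.47 -0.13] 48.34
down True [0.4436 0.232  0.1219] 48.6167
 -72 [0.4429 0.2316 0.1223] [-0.63  3.25  3.9  -0.12] 48.9
down True [0.4433 0.2293 0.1208] 49.1083
```

```bash
cat > fin2.py <<'E'
from feel import *
f0=np.load("f0e.npy")
p=get_position(); c=np.r_[.4427,.2305,p[2]]
def step(yd,c,fz,tag=""):
    r.movel(c,G(np.radians(yd)),velocity=.06)
    f=F(2)-f0;p=get_position();print(tag,yd,p.round(4),f[[0,1,2,5]].round(2),round(get_time(),2))
    c=c+np.r_[np.clip(.00015*f[:2],-.0006,.0006),np.clip(.00025*(f[2]-fz),-.0015,.0012)]
    return c,f,p
for yd in(-72,-73): c,f,p=step(yd,c,6)
yd=-74;n=0
while get_time()<55.5 and yd>-160:
    c,f,p=step(yd,c,5 if n<3 else 3); n+=1
    if f[5]>.6: break
    yd-=6
E
python3 fin2.py
```

```text
-72 [0.4428 0.2292 0.1213] [ 0.16 -2.1   7.43 -0.05] 49.39
 -73 [0.4425 0.2273 0.1208] [ 2.5  -5.8   3.9  -0.17] 49.67
 -74 [0.4426 0.2272 0.1204] [ 0.59 -5.97  5.19 -0.06] 49.96
 -80 [0.4434 0.2285 0.1211] [-0.47  1.51  4.23 -0.01] 50.25
 -86 [0.4433 0.2303 0.121 ] [-1.6   2.28  5.79 -0.01] 50.54
 -92 [0.4432 0.2305 0.1212] [-0.78  2.44  5.71  0.08] 50.83
 -98 [0.4429 0.2303 0.1215] [0.14 1.23 3.6  0.08] 51.12
 -104 [0.443  0.2302 0.1216] [0.77 1.08 3.04 0.06] 51.42
 -110 [0.443  0.2302 0.1215] [1.39 0.86 3.19 0.08] 51.71
 -116 [0.4431 0.2303 0.1216] [1.33 0.15 2.72 0.28] 52.0
 -122 [0.4432 0.2302 0.1215] [1.19 0.07 3.42 0.31] 52.29
 -128 [0.4433 0.2302 0.1215] [-0.   -0.53  3.09  0.02] 52.58
 -134 [0.4434 0.2301 0.1215] [ 0.82 -1.24  2.81 -0.15] 52.88
 -140 [0.4434 0.23   0.1215] [ 0.76 -0.97  2.18 -0.  ] 53.17
 -146 [0.4435 0.2299 0.1214] [ 0.9  -1.43  3.72 -0.17] 53.46
 -152 [0.4436 0.2297 0.1214] [-0.33 -1.1   3.44 -0.13] 53.75
 -158 [0.4436 0.2295 0.1215] [-0.62 -1.48  2.41  0.02] 54.04
```

```bash
python3 - <<'E'
from feel import *
jaws.let_go()
vision.capture("wrist"); c=cam("wrist")
p=get_position();y=np.radians(-158);e=np.array([np.cos(y),np.sin(y)])
for d in models.silhouettes("wrist","large_key")[:2]:
    m=d["mask"]; rr=np.where(m.any(1))[0][[0,-1]]; print(d["conf"],np.round(d["location"]),m.sum(),rr,[(k,np.where(m[k])[0][[0,-1]]) for k in np.linspace(rr[0]+6,rr[1]-6,4).astype(int)])
for tipz in(.0255,.015): print(tipz,proj("wrist",[[*(np.array([.442,.2302])+s*.04*e),tipz+.099] for s in(1,-1)],c).round(1))
print(p.round(4),get_time())
E
```

```text
0.58 [281. 256.] 5141 [181 335] [(np.int64(187), array([267, 297])), (np.int64(234), array([267, 301])), (np.int64(281), array([268, 299])), (np.int64(329), array([271, 299]))]
0.0255 [[285.3 199.3]
 [284.9 352.9]]
0.015 [[285.  192.6]
 [284.7 338.3]]
[0.4438 0.2296 0.1217] 54.8417
```

```bash
python3 - <<'E'
from feel import *
f0=np.load("f0e.npy"); c=[.4421,.2302,.1095]
r.movel(c,G(np.radians(-158)),velocity=.15)
jaws.gripper_close(120); t=get_time(); print(t,(F(1)-f0)[[0,1,2,5]].round(2))
for yd in(-173,-188,-203,-216):
    r.movel(c,G(np.radians(yd)),velocity=.15)
    f=F(1)-f0; print(yd,f[[0,1,2,5]].round(2),get_position().round(4),round(get_time(),2))
    if f[5]>1.2 or get_time()>57.6: break
jaws.let_go(); print(get_time())
p=get_position(); r.movel([p[0],p[1],.19],velocity=.2); print(get_time())
print(order.job_done())
E
```

```text
55.8833 [4.7  8.64 3.4  0.02]
-173 [ 3.330e+00 -6.000e-02  1.106e+01 -1.000e-02] [0.4433 0.2305 0.111 ] 56.33
-188 [ 3.54 -4.17  6.21 -0.25] [0.4431 0.2304 0.1109] 56.75
-203 [ 2.75 -4.76  9.81 -0.32] [0.4436 0.2301 0.111 ] 57.17
-216 [ 6.29 -3.94  0.78  0.09] [0.4434 0.2293 0.1108] 57.57
58.2667
58.8167
the job is handed in; nothing more can be done
None
```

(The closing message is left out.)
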